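# Call two orders on the pager panel and ring the bell

### The job

Two orders are ready, so call them out: on the pager panel press the blue key first and then the yellow key, each lightly with the fingertips until it is fully down (it stays down), and after that ring the counter bell with a light press on its top button and draw the hand away. Leave the green and white keys up, do not pick up, shove or tip the bell, and leave everything else on the worktop where it is.

Things in the scene. Friction and masses are not known exactly. Their poses are not given: they have to be found in the camera images.
- pager_panel: flat grey base plate fixed to the worktop, 96 x 300 x 12 mm (x, y, z of its own frame); origin at the centre of its underside. It carries four square key modules in a row along its own y axis, 70 mm apart; which colour sits where changes from run to run
- module_blue: black square housing, 60 x 60 x 28 mm, of the blue key, fixed on the panel with its top 40 mm above the worktop; origin at the centre of its underside, axes parallel to the panel's. It carries the blue key
- key_blue_top (a point): centre of the top face of the blue round key cap (to be pressed first): 36 mm in diameter, stands 14 mm proud of its housing when up, so 54 mm above the worktop; moves down with the key
- key_blue (a joint): travel of the blue key in m, straight down: 0 = up, 0.010 = fully down (the cap then stands 4 mm proud). It resists with about 3 N all the way and stays where it is left (no spring), then meets its end stop; key and stop sit on a rubber mount that gives about 1 mm per 4 N and springs back
- module_yellow: black square housing, 60 x 60 x 28 mm, of the yellow key, fixed on the panel with its top 40 mm above the worktop; origin at the centre of its underside, axes parallel to the panel's. It carries the yellow key
- key_yellow_top (a point): centre of the top face of the yellow round key cap (to be pressed second): 36 mm in diameter, stands 14 mm proud of its housing when up, so 54 mm above the worktop; moves down with the key
- key_yellow (a joint): travel of the yellow key in m, straight down: 0 = up, 0.010 = fully down (the cap then stands 4 mm proud). It resists with about 3 N all the way and stays where it is left (no spring), then meets its end stop; key and stop sit on a rubber mount that gives about 1 mm per 4 N and springs back
- module_green: black square housing, 60 x 60 x 28 mm, of the green key, fixed on the panel with its top 40 mm above the worktop; origin at the centre of its underside, axes parallel to the panel's. It carries the green key
- key_green_top (a point): centre of the top face of the green round key cap (to be left up): 36 mm in diameter, stands 14 mm proud of its housing when up, so 54 mm above the worktop; moves down with the key
- key_green (a joint): travel of the green key in m, straight down: 0 = up, 0.010 = fully down (the cap then stands 4 mm proud). It resists with about 3 N all the way and stays where it is left (no spring), then meets its end stop; key and stop sit on a rubber mount that gives about 1 mm per 4 N and springs back
- module_white: black square housing, 60 x 60 x 28 mm, of the white key, fixed on the panel with its top 40 mm above the worktop; origin at the centre of its underside, axes parallel to the panel's. It carries the white key
- key_white_top (a point): centre of the top face of the white round key cap (to be left up): 36 mm in diameter, stands 14 mm proud of its housing when up, so 54 mm above the worktop; moves down with the key
- key_white (a joint): travel of the white key in m, straight down: 0 = up, 0.010 = fully down (the cap then stands 4 mm proud). It resists with about 3 N all the way and stays where it is left (no spring), then meets its end stop; key and stop sit on a rubber mount that gives about 1 mm per 4 N and springs back
- bell: counter bell with a silvery dome on a black foot, 84 mm in diameter, 62 mm high overall, about 0.2 kg, standing loose on the worktop to the left or to the right of the panel; origin at the centre of its underside, z up
- bell_top (a point): centre of the top of the bell's small brass button, 16 mm in diameter, 62 mm above the worktop; moves down with it
- bell_plunger (a joint): travel of the bell's button in m, straight down: 0 = up, 0.008 = end of its stroke; a spring resists with 2 N per mm (6 N when it rings, 16 N at the end of its stroke), and it comes back up by itself. The bell rings when it goes down more than 0.003, and it need not go further
- coffee_cup: dark green coffee cup with a handle, 63 x 88 x 49 mm, loose, on the other side of the panel from the bell; origin at the centre of its underside; a bystander
- sugar_jar: glass sugar jar with a grey lid, 59 mm in diameter, 95 mm high, loose, behind the panel; origin at the centre of its underside; a bystander
- shot_glass: small clear glass, 47 mm in diameter, 58 mm high, loose, at the back left; origin at the centre of its underside; a bystander
- biscuit_bar: wrapped biscuit bar, 52 x 150 x 16 mm, lying loose in front of the panel, long side along its y; origin at the centre of its underside; a bystander
- marker_pen: white and blue marker pen, 17 x 135 x 16 mm, lying loose in front of the oven at the right, long side along its y; origin at the centre of its underside; a bystander
Mind the look-alikes: they are no part of the job. Leave any orange look-alike of the bell alone.

How it is judged:
By the outcome, as a careful person would: the job done as asked, in the order asked, and still so for the second after the job is handed in, with the robot touching nothing.
It also fails if it takes over 45 s, if anything falls off the work surface, if the arm or the gripper's body presses on something with over 40 N, if the wrist force passes 120 N, or if a joint passes its speed limit or range.

### The arm

A 6-joint arm with a two-finger parallel gripper is mounted at the origin on a cart in front of the work surface, level with it; the furniture and walls round the work are solid. World frame = base frame: x ahead of the robot, y to its left, z up, the work surface at z = 0. Lengths are in m, angles in rad, forces in N, time in s.
With the tool pointing down it reaches from about 0.3 to 0.75 m from the base axis. Payload 8.5 kg.
Tool frame: the origin (TCP) lies at the very end of the fingers, on their centre line; the grasp point (between the pads) lies 19 mm behind it; z points along the fingers, y is the direction in which the jaws open and shut (so a half turn about z gives the same grasp; the last joint's range is limited). The gripper opens to 88 mm and grips with 3 to 60 N. Pads are 18 mm wide; open, the fingers measure 123 mm over their backs; the gripper's body (75 mm by 187 mm) begins 45 mm behind the grasp point.
Start: joints at [-1.331, 0.381, 1.297, -0, 1.464, -0.215], TCP at [0.242, -0.494, 0.239] pointing down, gripper open.
Joint ranges: [-3.11, 3.11], [-0.89, 2.33], [0.22, 2.48], [-1.42, 4.56], [0.17, 2.85], [-2.88, 2.88]. Speed limits (rad/s): [2.39, 2.39, 3.14, 3.14, 3.14, 3.14].

### API

Orientations are given as a 3x3 rotation matrix whose columns are the frame's x, y, z axes.
In Python, from cell import readout, snapshot, get_calibration, ticket, boxes_of, silhouettes gives the robot as it stands.
- The arm moves only by the tool arm_command, never from a script. Its argument "increments" is a list of rows, each a list of 7 numbers: the turn, a rotation vector about the tool's x, y, z in degrees, then the shift along the tool's x, y, z in m, then the finger opening in m, from 0 to 0.0881. A call has 1 to 5 rows; each row is the pose to reach, as a shift and turn from the pose commanded when the call began, along the tool's axes at that moment; what a row does not reach only later rows make up. A row lasts 1/8 s, in which the tool goes at most 62.5 mm and 10.7 degrees, less where a joint would pass 70% of its speed; a pose out of reach is approached as far as the arm can. A call with a gripper value outside its range is refused whole. The fingers move at their own pace and stop on an object; the grip force is fixed at half the most. Time passes only in rows, so rows that repeat a pose let the fingers close. It gives the time, the measured TCP pose, the force and the opening at its end, in the units of the state.
- readout.state(): the state, without advancing time (a new reading comes with each control period).
- snapshot(name): name is "side" or "top" or "wrist"; returns the picture (420x560x3 uint8, red, green, blue); there is no depth.
- get_calibration(name): a dict with "mtx" (3x3 intrinsics, pixels), "world_from_camera" (4x4, takes a point from camera to world coordinates); the wrist camera has in their place "hand_eye" (4x4, takes a point from camera to tool coordinates, whose origin is the TCP and whose axes are the flange's). Camera axes: x right, y down, z forward; pixel columns grow to the right and rows downward; lengths in m; the calibration is good to about 2 mm. A picture is of the moment at which its call begins: read the wrist's pose just before it. get_calibration takes no time and is no camera call.
- ticket.close_job(): hands the job in, once; it reports no verdict.
Trained networks look in the newest picture that a camera, given by its name, has taken for a name from the list of things; names that differ only in an ending like _2 or _b are one class to them, and where a whole thing is asked for, a point or a joint stands for the part that bears it (a point fixed in the world has none). Each returns a list of dicts, best first, with "confidence" (0 to 1); they miss things now and then, are a little off and sometimes report something else, mostly with a low value. They report only what shows in the picture. A call takes as long as a camera call. They do not tell look-alikes from the thing itself.
- boxes_of(camera, query): "at" ([x, y, z] in m, in world coordinates, good to about 4 mm: the middle of the surface that is visible of it).
- silhouettes(camera, query): "region" (420x560 bool, what is visible of it).
The state is a dict: "clock": time; "joint_pos": joint angles; "dq": joint speeds; "effort": joint torques, N m; "position": TCP position; "orientation": TCP orientation; "ft_force": force on the tool from outside, world axes, zero at the start; "ft_torque": the same for the moment, N m; "grip_width": finger opening in m.
Only numpy, scipy, OpenCV 4.12 (cv2) and the standard library are available. Lean on these libraries where they do the work, as an engineer would, in place of code of your own. Each camera call takes 0.05 s, during which the arm holds its last target.

## Working session

There is one attempt and no reset: what is moved stays moved. The work goes in short steps, Python scripts to look and compute and a tool call to move; the robot and the scene stay as the last step left them, time stands still between calls to the robot, and variables do not carry over. Pictures are saved under pics/ and viewed, and the job is handed in when it is done.

Besides the shell and the picture viewer there is one more tool, called after "Emit:" by a JSON object that holds its "name" and its "arguments". arm_command: Moves the arm, as the interface text tells. Its arguments: {"type":"object","properties":{"increments":{"type":"array"}},"required":["increments"]}

```bash
mkdir -p pics; ls
cat > h.py <<'E'
import numpy as np,cv2
from cell import readout,snapshot,get_calibration,ticket,boxes_of,silhouettes
def save(n,im): cv2.imwrite('pics/'+n+'.png',cv2.cvtColor(im,cv2.COLOR_RGB2BGR))
def proj(cam,p):
    c=get_calibration(cam);W=np.array(c['world_from_camera']);q=np.linalg.inv(W)@np.r_[p,1];u=np.array(c['mtx'])@q[:3];return u[:2]/u[2]
def ray(cam,uv,z):
    c=get_calibration(cam);W=np.array(c['world_from_camera']);d=W[:3,:3]@np.linalg.inv(c['mtx'])@np.r_[uv,1];o=W[:3,3];return o+d*(z-o[2])/d[2]
E
python3 - <<'E'
from h import *
s=readout.state();print({k:np.round(v,3).tolist() for k,v in s.items()})
for c in['top','side']: save(c+'0',snapshot(c))
for q in['key_blue_top','key_yellow_top','key_green_top','key_white_top','bell','bell_top','sugar_jar','coffee_cup']:
  for c in ['top']:
    for r in boxes_of(c,q): print(q,c,round(r['confidence'],2),np.round(r['at'],3),proj(c,r['at']).round())
E
```

```text
pics
{'clock': 0.0, 'joint_pos': [-1.331, 0.381, 1.298, -0.0, 1.464, -0.215], 'dq': [0.001, 0.0, -0.001, 0.001, -0.001, 0.001], 'effort': [-0.002, -43.794, -22.456, 0.071, 0.035, -0.0], 'position': [0.242, -0.494, 0.238], 'orientation': [[0.898, 0.439, -0.0], [0.439, -0.898, 0.001], [0.0, -0.001, -1.0]], 'ft_force': [0.234, -0.371, 0.383], 'ft_torque': [-0.044, 0.0, 0.038], 'grip_width': 0.088}
key_blue_top top 0.46 [ 0.504 -0.064  0.054] [313. 224.]
key_yellow_top top 0.48 [0.497 0.003 0.057] [289. 235.]
key_yellow_top top 0.41 [0.501 0.075 0.052] [261. 244.]
key_green_top top 0.7 [0.5   0.075 0.051] [262. 244.]
key_white_top top 0.55 [0.506 0.143 0.054] [235. 251.]
bell top 0.91 [0.614 0.195 0.037] [203. 220.]
bell top 0.67 [0.501 0.146 0.042] [235. 254.]
bell top 0.62 [0.468 0.309 0.038] [178. 289.]
sugar_jar top 0.76 [ 0.674 -0.068  0.096] [291. 158.]
sugar_jar top 0.68 [0.367 0.103 0.011] [270. 300.]
coffee_cup top 0.77 [ 0.44  -0.341  0.023] [420. 213.]
coffee_cup top 0.59 [0.498 0.005 0.053] [288. 235.]
```

View pics/top0.png

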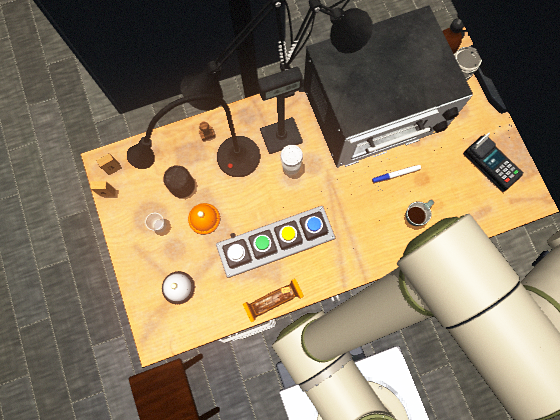

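View pics/side0.png

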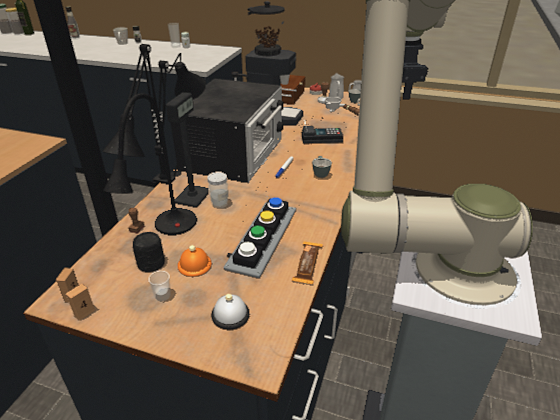

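Run:
```python
from h import *
im=cv2.imread('pics/top0.png')
cv2.imwrite('pics/crop0.png',cv2.resize(im[180:320,150:350],None,fx=4,fy=4,interpolation=cv2.INTER_CUBIC))
```

```text
(no output)
```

View pics/crop0.png

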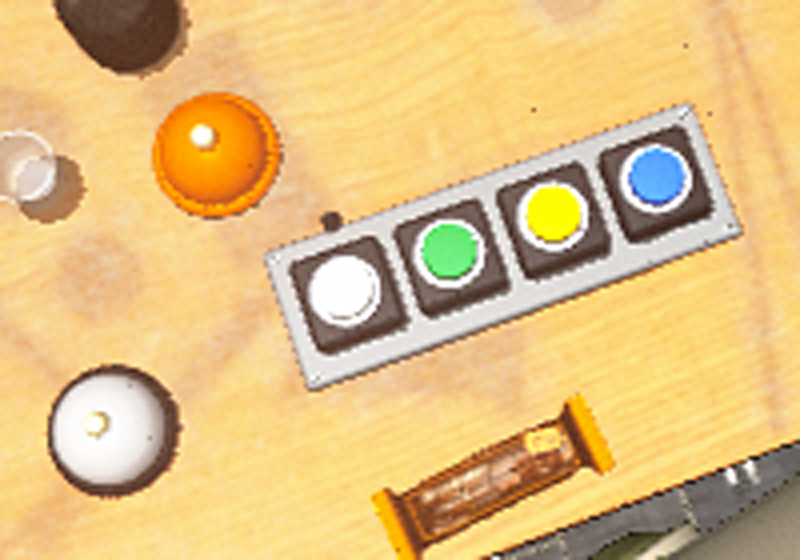

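The job's bell is the silver dome at top px (178,287). The orange look-alike is at (203,218), and the crop confirms which is which. From left to right in the top view the keys are white (235,252), green (262,243), yellow (289,234) and blue (314,224). Next I'll locate them precisely with both cameras.

Run:
```python
from h import *
ims={c:cv2.cvtColor(cv2.imread(f'pics/{c}0.png'),cv2.COLOR_BGR2HSV) for c in['top','side']}
rng={'blue':((100,120,80),(125,255,255)),'yellow':((26,170,150),(34,255,255)),'green':((55,100,60),(80,255,255))}
roi={'top':(200,280,210,340),'side':(185,265,230,300)}
for n,(a,b) in rng.items():
  for c in ims:
    m=cv2.inRange(ims[c],a,b);r=roi[c];k=np.zeros_like(m);k[r[0]:r[1],r[2]:r[3]]=m[r[0]:r[1],r[2]:r[3]]
    N,l,st,ce=cv2.connectedComponentsWithStats(k);i=1+st[1:,4].argmax()
    print(n,c,st[i].tolist(),ce[i].round(1),ray(c,ce[i],.054).round(4))
im=cv2.imread('pics/side0.png');t=cv2.imread('pics/top0.png')
A=cv2.resize(im[280:340,200:260],None,fx=6,fy=6,interpolation=0);B=cv2.resize(t[260:320,150:210],None,fx=6,fy=6,interpolation=0)
cv2.imwrite('pics/bell0.png',np.hstack([A,B]))
for n in['top','side']:
  for p in [(174.5,285.5)] if n=='top' else [(229,296)]: print(n,ray(n,p,.062))
  W=get_calibration(n)['world_from_camera'];print(np.array(W)[:3,3])
```

```text
blue top [307, 217, 14, 14, 142] [313.6 223.7] [ 0.5034 -0.0666  0.054 ]
blue side [269, 198, 13, 9, 93] [275.1 201.8] [ 0.5026 -0.0553  0.054 ]
yellow top [282, 227, 13, 13, 138] [287.8 232.8] [0.504  0.0029 0.054 ]
yellow side [261, 212, 12, 6, 53] [266.4 214.3] [0.505 0.008 0.054]
green top [255, 236, 14, 13, 143] [261.8 242.2] [0.5042 0.0727 0.054 ]
green side [251, 225, 14, 12, 130] [257.4 230.5] [0.5026 0.0817 0.054 ]
top [0.47542595 0.30929924 0.062     ]
[0.28195016 0.09419533 1.25812429]
side [0.47474732 0.32003807 0.062     ]
[0.15875975 0.91477294 0.75148885]
```

View pics/bell0.png

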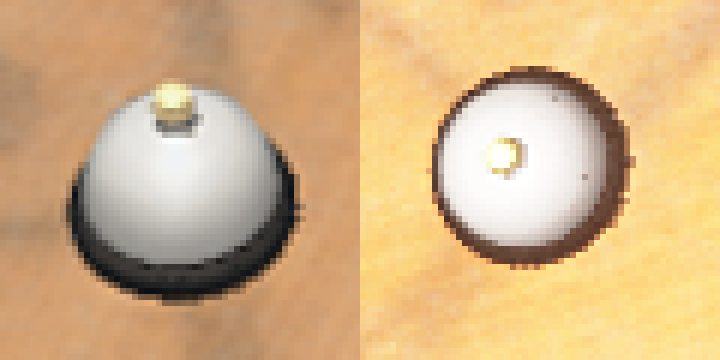

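Emit:
{"name": "arm_command", "arguments": {"increments": [[0,0,0,0.05,-0.03,0,0.0],[0,0,0,0.1,-0.064,0,0.0],[0,0,0,0.15,-0.096,0,0.0],[0,0,0,0.2,-0.128,0,0.0],[0,0,0,0.25,-0.16,0,0.0]]}}

```text
clock: 1.12
position: [0.3966, -0.2388, 0.239]
orientation: [[0.898, 0.439, 0.0], [0.439, -0.898, -0.0], [0.0, 0.001, -1.0]]
ft_force: [-0.0, -0.3, -0.1]
grip_width: 0.0401
```

Emit:
{"name": "arm_command", "arguments": {"increments": [[0,0,0,0.05,-0.032,0,0.0],[0,0,0,0.1,-0.064,0,0.0],[0,0,0,0.15,-0.096,0.02,0.0],[0,0,0,0.172,-0.11,0.03,0.0],[0,0,0,0.172,-0.11,0.03,0.0]]}}

```text
clock: 1.75
position: [0.5022, -0.0648, 0.2081]
orientation: [[0.897, 0.442, -0.001], [0.442, -0.897, 0.001], [-0.001, -0.001, -1.0]]
ft_force: [-0.3, -0.6, -0.2]
grip_width: 0.0005
```

```bash
cat >> h.py <<'E'
def wT(s):
    T=np.eye(4);T[:3,:3]=s['orientation'];T[:3,3]=s['position'];return T@np.array(get_calibration('wrist')['hand_eye'])
def wray(s,uv,z):
    W=wT(s);d=W[:3,:3]@np.linalg.inv(get_calibration('wrist')['mtx'])@np.r_[uv,1];o=W[:3,3];return o+d*(z-o[2])/d[2]
E
python3 - <<'E'
from h import *
s=readout.state();print({k:np.round(s[k],4).tolist() for k in['clock','joint_pos','position','orientation','ft_force','grip_width']})
im=snapshot('wrist');save('w1',im)
h=cv2.cvtColor(im,cv2.COLOR_RGB2HSV)
rng={'blue':((100,120,80),(125,255,255)),'yellow':((26,170,150),(34,255,255)),'green':((55,100,60),(80,255,255))}
for n,(a,b) in rng.items():
    m=cv2.inRange(h,a,b)
    N,l,st,ce=cv2.connectedComponentsWithStats(m)
    if N<2: continue
    i=1+st[1:,4].argmax()
    print(n,st[i].tolist(),ce[i].round(1),wray(s,ce[i],.054).round(4))
E
```

```text
{'clock': 1.75, 'joint_pos': [-0.3624, 0.3312, 1.4683, -0.0, 1.3436, 0.7507], 'position': [0.5022, -0.0648, 0.2081], 'orientation': [[0.8971, 0.4419, -0.0015], [0.4419, -0.8971, 0.0006], [-0.0011, -0.0011, -1.0]], 'ft_force': [-0.3153, -0.5711, -0.241], 'grip_width': 0.0005}
blue [265, 170, 35, 36, 993] [282.  187.8] [ 0.5061 -0.0642  0.054 ]
yellow [224, 150, 9, 21, 24] [229.9 160.5] [ 0.5079 -0.0097  0.054 ]
green [123, 102, 42, 39, 1264] [143.4 121.1] [0.5058 0.0739 0.054 ]
```

View pics/w1.png

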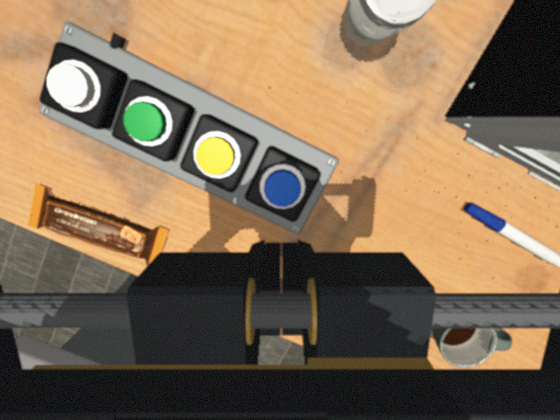

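The wrist view shows the blue key at (282,188), directly ahead of the fingertips. It agrees with the top camera to 3 mm, and I'm using (0.505, -0.065). Now descending.

Emit:
{"name": "arm_command", "arguments": {"increments": [[0,0,0,0.002,0.001,0.05,0.0],[0,0,0,0.002,0.001,0.1,0.0],[0,0,0,0.002,0.001,0.13,0.0],[0,0,0,0.002,0.001,0.142,0.0],[0,0,0,0.002,0.001,0.145,0.0]]}}

```text
clock: 2.42
position: [0.5045, -0.067, 0.0642]
orientation: [[0.899, 0.438, 0.001], [0.438, -0.899, -0.0], [0.0, 0.001, -1.0]]
ft_force: [-0.3, 0.2, 0.1]
grip_width: 0.0004
```

Emit:
{"name": "arm_command", "arguments": {"increments": [[0,0,0,0,0,0.003,0.0],[0,0,0,0,0,0.006,0.0],[0,0,0,0,0,0.009,0.0],[0,0,0,0,0,0.012,0.0],[0,0,0,0,0,0.014,0.0]]}}

```text
clock: 3.05
position: [0.5045, -0.0662, 0.0498]
orientation: [[0.898, 0.439, 0.0], [0.439, -0.898, -0.0], [0.0, 0.0, -1.0]]
ft_force: [-0.2, 0.4, 2.5]
grip_width: 0.0007
```

Emit:
{"name": "arm_command", "arguments": {"increments": [[0,0,0,0,0,0.002,0.0],[0,0,0,0,0,0.004,0.0],[0,0,0,0,0,0.006,0.0],[0,0,0,0,0,0.006,0.0]]}}

```text
clock: 3.55
position: [0.5045, -0.0662, 0.0437]
orientation: [[0.898, 0.439, 0.0], [0.439, -0.898, -0.0], [0.0, 0.0, -1.0]]
ft_force: [0.5, 0.9, 2.0]
grip_width: 0.0002
```

Emit:
{"name": "arm_command", "arguments": {"increments": [[0,0,0,0,0,0.001,0.0],[0,0,0,0,0,0.001,0.0]]}}

```text
clock: 3.8
position: [0.5045, -0.0662, 0.0429]
orientation: [[0.898, 0.439, 0.001], [0.439, -0.898, -0.0], [0.0, 0.0, -1.0]]
ft_force: [0.2, -0.1, 5.7]
grip_width: 0.0007
```

Emit:
{"name": "arm_command", "arguments": {"increments": [[0,0,0,0,0,0.0007,0.0],[0,0,0,0,0,0.0007,0.0]]}}

```text
clock: 4.05
position: [0.5045, -0.0662, 0.0424]
orientation: [[0.898, 0.439, 0.001], [0.439, -0.898, -0.0], [0.001, 0.001, -1.0]]
ft_force: [0.2, 0.0, 6.8]
grip_width: 0.0005
```

Emit:
{"name": "arm_command", "arguments": {"increments": [[0,0,0,0,0,0.0006,0.0],[0,0,0,0,0,0.0006,0.0]]}}

```text
clock: 4.3
position: [0.5045, -0.0662, 0.042]
orientation: [[0.898, 0.439, 0.001], [0.439, -0.898, -0.0], [0.001, 0.001, -1.0]]
ft_force: [-0.2, 0.3, 9.2]
grip_width: 0.0005
```

Emit:
{"name": "arm_command", "arguments": {"increments": [[0,0,0,0,0,-0.005,0.0],[0,0,0,0,0,-0.03,0.0],[0,0,0,0,0,-0.055,0.0],[0,0,0,0,0,-0.055,0.0]]}}

```text
clock: 4.8
position: [0.5047, -0.0663, 0.0974]
orientation: [[0.898, 0.439, 0.002], [0.439, -0.898, -0.001], [0.001, 0.002, -1.0]]
ft_force: [-0.2, -0.5, 0.5]
grip_width: 0.0003
```

Run:
```python
from h import *
s=readout.state()
print(s['position'],s['orientation'])
R=np.array(s['orientation']);print(R.T@(np.array([.505,.004,.064])-s['position']))
for c in['side','wrist']:
  im=snapshot(c); save(c+'2',im[180:270,220:310].repeat(6,0).repeat(6,1) if c=='side' else im)
```

```text
[ 0.50466916 -0.06630439  0.09740462] [[ 8.98315048e-01  4.39346988e-01  2.07346061e-03]
 [ 4.39349404e-01 -8.98315827e-01 -8.81275002e-04]
 [ 1.47543696e-03  1.70263628e-03 -9.99997462e-01]]
[ 0.0311361  -0.06306707  0.03334326]
```

View pics/side2.png

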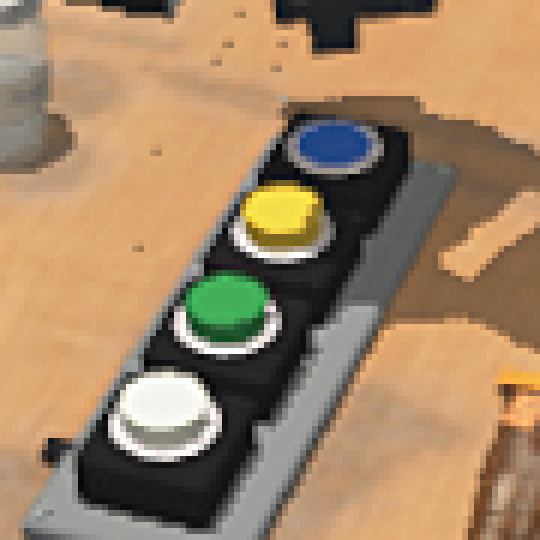

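View pics/wrist2.png

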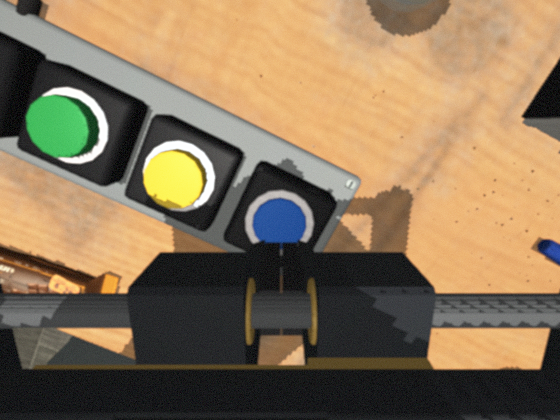

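In both views the blue key is low in its ring (side crop (335,145)) and the other three still stand up. Yellow is next.

Emit:
{"name": "arm_command", "arguments": {"increments": [[0,0,0,0.015,-0.032,0,0.0],[0,0,0,0.031,-0.063,0,0.0],[0,0,0,0.031,-0.063,0.018,0.0],[0,0,0,0.031,-0.063,0.033,0.0],[0,0,0,0.031,-0.063,0.035,0.0]]}}

```text
clock: 5.52
position: [0.5035, 0.0043, 0.0597]
orientation: [[0.898, 0.439, -0.004], [0.439, -0.898, 0.001], [-0.003, -0.002, -1.0]]
ft_force: [0.1, -0.1, 1.3]
grip_width: 0.0006
```

Emit:
{"name": "arm_command", "arguments": {"increments": [[0,0,0,0,0,0.004,0.0],[0,0,0,0,0,0.008,0.0],[0,0,0,0,0,0.012,0.0],[0,0,0,0,0,0.016,0.0],[0,0,0,0,0,0.018,0.0]]}}

```text
clock: 6.15
position: [0.5046, 0.0039, 0.0434]
orientation: [[0.898, 0.439, 0.0], [0.439, -0.898, -0.0], [0.0, 0.0, -1.0]]
ft_force: [-0.2, -1.0, 2.9]
grip_width: 0.0003
```

Emit:
{"name": "arm_command", "arguments": {"increments": [[0,0,0,0,0,0.001,0.0],[0,0,0,0,0,0.001,0.0]]}}

```text
clock: 6.4
position: [0.5046, 0.004, 0.0427]
orientation: [[0.898, 0.439, 0.0], [0.439, -0.898, -0.0], [0.0, 0.0, -1.0]]
ft_force: [-1.9, -1.1, 5.9]
grip_width: 0.0007
```

Emit:
{"name": "arm_command", "arguments": {"increments": [[0,0,0,0,0,0.001,0.0],[0,0,0,0,0,0.001,0.0]]}}

```text
clock: 6.65
position: [0.5047, 0.0039, 0.042]
orientation: [[0.898, 0.439, 0.001], [0.439, -0.898, -0.0], [0.0, 0.001, -1.0]]
ft_force: [-2.3, -0.4, 9.8]
grip_width: 0.0006
```

Emit:
{"name": "arm_command", "arguments": {"increments": [[0,0,0,0,0,-0.005,0.0],[0,0,0,0,0,-0.03,0.0],[0,0,0,0,0,-0.08,0.0],[0,0,0,0,0,-0.12,0.0],[0,0,0,0,0,-0.12,0.0]]}}

```text
clock: 7.28
position: [0.5055, 0.004, 0.1639]
orientation: [[0.898, 0.439, 0.005], [0.439, -0.898, -0.001], [0.004, 0.003, -1.0]]
ft_force: [-0.2, -0.7, 0.4]
grip_width: 0.0006
```

Run:
```python
from h import *
s=readout.state()
print(s['position'])
R=np.array(s['orientation']);print(R.T@(np.array([.4755,.311,.16])-s['position']))
im=snapshot('side'); save('side3',im[180:270,220:310].repeat(6,0).repeat(6,1))
```

```text
[0.50551959 0.00397299 0.16391312]
[ 0.10793923 -0.28899735  0.00342485]
```

View pics/side3.png

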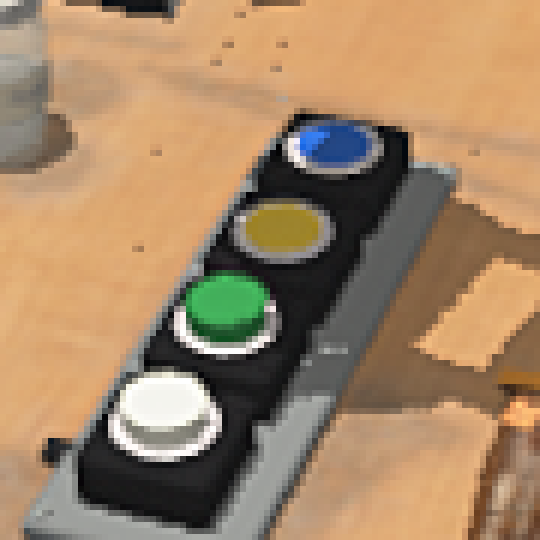

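Blue and yellow are both down in their rings (side crop (335,145) and (283,230)), while green and white are still up. Moving above the bell.

Emit:
{"name": "arm_command", "arguments": {"increments": [[0,0,0,0.02,-0.055,-0.02,0.0],[0,0,0,0.04,-0.11,-0.04,0.0],[0,0,0,0.06,-0.165,-0.04,0.0],[0,0,0,0.08,-0.22,-0.04,0.0],[0,0,0,0.096,-0.265,-0.04,0.0]]}}

```text
clock: 7.95
position: [0.4732, 0.2863, 0.1997]
orientation: [[0.898, 0.44, -0.003], [0.44, -0.898, -0.001], [-0.003, -0.001, -1.0]]
ft_force: [1.1, -0.2, 0.0]
grip_width: 0.0007
```

Emit:
{"name": "arm_command", "arguments": {"increments": [[0,0,0,0.01,-0.024,0,0.0],[0,0,0,0.01,-0.024,0,0.0],[0,0,0,0.01,-0.024,0,0.0]]}}

```text
clock: 8.32
position: [0.4726, 0.3094, 0.2004]
orientation: [[0.899, 0.439, -0.002], [0.439, -0.899, -0.001], [-0.002, 0.0, -1.0]]
ft_force: [0.6, -0.7, 0.3]
grip_width: 0.0002
```

Run:
```python
from h import *
s=readout.state()
print(s['position'],s['joint_pos'])
im=snapshot('wrist'); save('w4',im)
W=wT(s);K=np.array(get_calibration('wrist')['mtx']);print(W[:3,3])
for p in[(.4755,.311,.062)]:
  q=K@(np.linalg.inv(W)@np.r_[p,1])[:3];print(q[:2]/q[2])
```

```text
[0.47264168 0.30943952 0.20044627] [ 3.70239212e-01  4.37204041e-01  1.31978703e+00 -1.94352683e-04
  1.38659619e+00  1.48668916e+00]
[0.53418722 0.33914303 0.34562685]
[280.45506608 191.82393537]
```

View pics/w4.png

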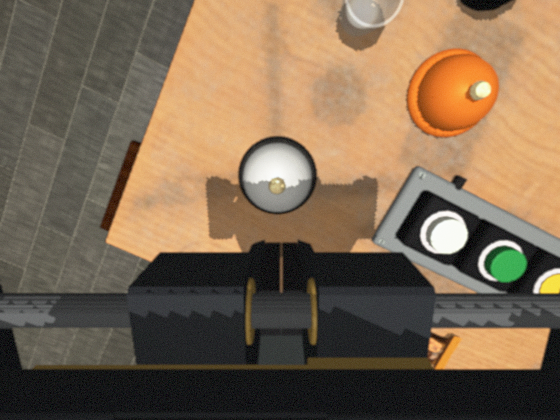

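The silver bell's button shows at (277,186) in the wrist view. The orange look-alike at (455,92) is well clear.

Run:
```python
from h import *
s=readout.state()
b=cv2.imread('pics/w4.png')
cv2.imwrite('pics/w4c.png',b[165:205,257:297].repeat(12,0).repeat(12,1))
for p in [(277.3,185.6)]: print(wray(s,p,.062))
print(wray(s,(277.5,175.5),.01), ray('top',(174.3,285.7),.062))
R=np.array(s['orientation']);print(R.T@(np.array([.478,.312,.068])-s['position']))
```

```text
[0.47953633 0.31578537 0.062     ]
[0.47930142 0.31608073 0.01      ] [0.47513051 0.30990359 0.062     ]
[ 0.00610501 -0.00023964  0.132729  ]
```

View pics/w4c.png

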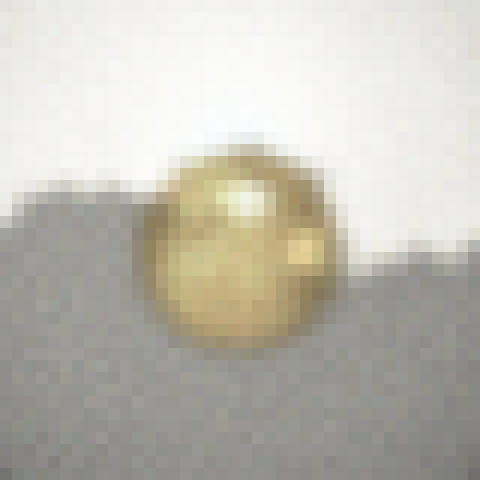

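Emit:
{"name": "arm_command", "arguments": {"increments": [[0,0,0,0.006,-0.002,0.04,0.0],[0,0,0,0.006,-0.002,0.08,0.0],[0,0,0,0.006,-0.002,0.11,0.0],[0,0,0,0.006,-0.002,0.125,0.0],[0,0,0,0.006,-0.002,0.13,0.0]]}}

```text
clock: 9.0
position: [0.4775, 0.3141, 0.0712]
orientation: [[0.899, 0.438, -0.0], [0.438, -0.899, -0.0], [-0.0, -0.0, -1.0]]
ft_force: [0.3, 0.4, 0.2]
grip_width: 0.0003
```

Run:
```python
from h import *
s=readout.state();print(s['position'],s['ft_force'])
im=snapshot('side');save('s5',im[240:330,180:280].repeat(6,0).repeat(6,1))
```

```text
[0.477548   0.31412371 0.07121919] [0.27171319 0.40476161 0.16433302]
```

View pics/s5.png

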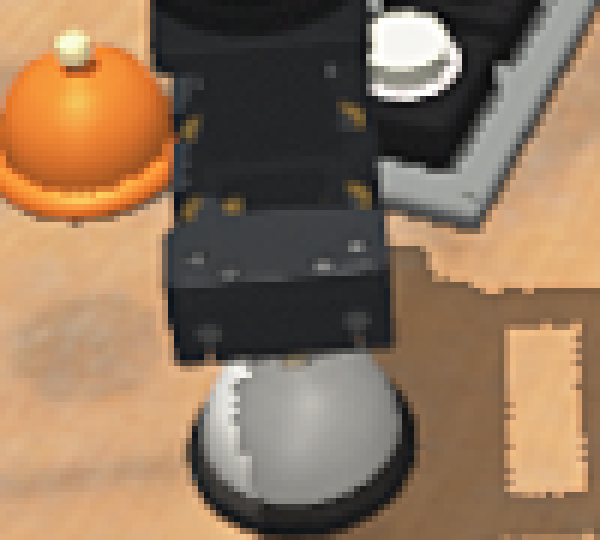

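The fingertips are centred over the brass button and there is a gap below them. Pressing until about 4–5 mm of travel.

Emit:
{"name": "arm_command", "arguments": {"increments": [[0,0,0,0,0,0.003,0.0],[0,0,0,0,0,0.006,0.0],[0,0,0,0,0,0.009,0.0],[0,0,0,0,0,0.01,0.0],[0,0,0,0,0,0.01,0.0]]}}

```text
clock: 9.68
position: [0.4773, 0.3147, 0.0616]
orientation: [[0.898, 0.439, 0.0], [0.439, -0.898, 0.0], [0.0, 0.0, -1.0]]
ft_force: [0.2, 0.2, 1.9]
grip_width: 0.0005
```

Emit:
{"name": "arm_command", "arguments": {"increments": [[0,0,0,0,0,0.001,0.0],[0,0,0,0,0,0.002,0.0],[0,0,0,0,0,0.003,0.0],[0,0,0,0,0,0.003,0.0]]}}

```text
clock: 10.18
position: [0.4774, 0.3147, 0.0589]
orientation: [[0.898, 0.439, 0.0], [0.439, -0.898, 0.0], [0.0, 0.0, -1.0]]
ft_force: [-2.0, -1.1, 6.4]
grip_width: 0.0004
```

Emit:
{"name": "arm_command", "arguments": {"increments": [[0,0,0,0,0,0.001,0.0],[0,0,0,0,0,0.0015,0.0],[0,0,0,0,0,0.0015,0.0]]}}

```text
clock: 10.55
position: [0.4774, 0.3147, 0.0577]
orientation: [[0.898, 0.439, 0.001], [0.439, -0.898, 0.0], [0.001, 0.0, -1.0]]
ft_force: [-2.7, 0.0, 8.9]
grip_width: 0.0007
```

8.9 N means about 4.4 mm of travel, which is past the ringing point. Withdrawing.

Emit:
{"name": "arm_command", "arguments": {"increments": [[0,0,0,0,0,-0.004,0.0],[0,0,0,0,0,-0.015,0.0],[0,0,0,0,0,-0.06,0.0],[0,0,0,0,0,-0.12,0.0],[0,0,0,0,0,-0.17,0.0]]}}

```text
clock: 11.18
position: [0.4772, 0.3146, 0.2295]
orientation: [[0.898, 0.439, 0.001], [0.439, -0.898, 0.0], [0.001, 0.0, -1.0]]
ft_force: [0.6, -1.1, -0.1]
grip_width: 0.0004
```

Emit:
{"name": "arm_command", "arguments": {"increments": [[0,0,0,-0.04,0.03,0,0.0],[0,0,0,-0.08,0.06,0,0.0],[0,0,0,-0.11,0.08,0,0.0],[0,0,0,-0.11,0.08,0,0.0],[0,0,0,-0.11,0.08,0,0.0]]}}

```text
clock: 11.8
position: [0.4141, 0.1948, 0.2273]
orientation: [[0.898, 0.439, 0.001], [0.439, -0.898, 0.0], [0.001, 0.0, -1.0]]
ft_force: [-0.1, 0.2, -0.2]
grip_width: 0.0006
```

Run:
```python
from h import *
s=readout.state();print(s['clock'],s['position'],s['ft_force'],np.abs(s['dq']).max())
a=cv2.cvtColor(cv2.imread('pics/side0.png'),cv2.COLOR_BGR2RGB);b=snapshot('side')
save('s6',np.vstack([x[180:340,140:340].repeat(2,0).repeat(2,1)[:300] if 0 else cv2.resize(x[180:340,140:340],(375,300)) for x in(a,b)]))
save('t6',snapshot('top'))
```

```text
11.8 [0.41408201 0.19482726 0.22725661] [-0.14941281  0.18478341 -0.19722463] 0.013356311214403681
```

View pics/s6.png

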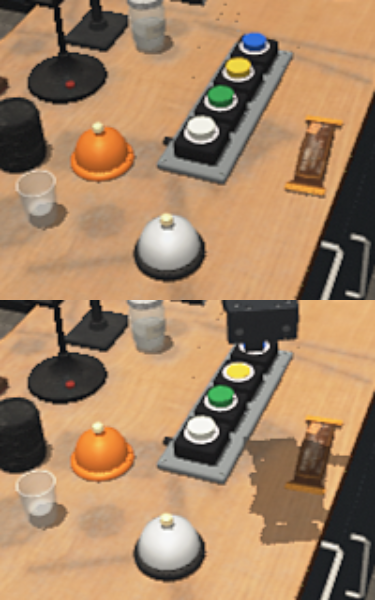

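View pics/t6.png

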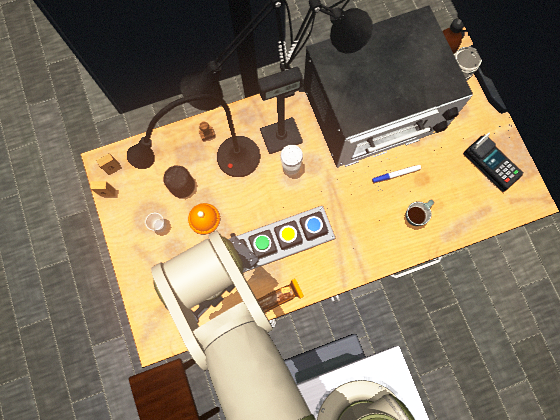

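The before and after views match. The bell stands upright where it was with its button back up, yellow is down, and green and white are up. Nothing else has moved, and the hand is clear. Handing in.

```bash
python3 -c "
from h import *
print(ticket.close_job())"
```

```text
the job is handed in; nothing more can be done
None
```

I pressed the blue key and then the yellow key, rang the silver bell and drew the hand away, then handed the job in at about 12 s of the 45 s allowed. The hand-in reports no verdict.

- **Keys:** I pressed each until the force rose past the key's 3 N, to 9.2 N on blue and 9.8 N on yellow, so both had met their end stops. Pictures after each press showed those keys low in their rings, with green and white still up.
- **Bell:** the press reached 8.9 N, about 4.4 mm of travel against the 3 mm it needs to ring. There was no direct signal that it rang, so that comes from the force. Afterwards the bell stood upright in its old place with its button back up.
- **Everything else:** the orange look-alike and the other things on the worktop were not touched and looked unmoved in the last pictures. The hand hid the blue key in the last side picture and the arm hid the silver bell, the white key and part of the biscuit bar in the last top picture. The other camera showed each of these.
- **Disagreement:** the cameras differed by up to about 10 mm on the key and bell positions, the side camera most. I averaged the top and wrist cameras for the keys and all three for the bell button, and the fingertips met all three targets.

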